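# Load the sample rack into the bench warmer

## Task

Slide the blue rack of capped tubes along the bench and lengthwise into the open bay of the white bench warmer, until it is fully home and the spring detent holds it; then swing the warmer's door shut. Keep the rack upright, and leave the amber bottle, the beaker and the steel rotor lid where they stand.

Things in the scene. Friction and masses are not known exactly. Their poses are not given: they have to be found in the camera images.
- warmer: Fixed white low cabinet, 180 wide (y), 170 deep (x), 74 high. Origin: centre of the bay's mouth, in the front face, at bench level; +x points into the bay, z up, +y to the hinge side. No floor plate: the rack slides on the bench itself. Bay 83 wide, 68 high, back wall at x = 130; over the first 26 mm its walls flare out to 102 wide at the mouth.
- home (a point): Where the rack's origin must be when fully home: on the bay's centre line, 66 mm in from the mouth, at bench level, axes as the warmer. The rack's near end is then 6 mm inside the mouth and its far end 4 mm short of the back wall.
- roof_edge (a point): Middle of the near edge of the bay's roof, at its underside, 30 mm in from the mouth and 68 up. The roof (6 thick, with a clear window) starts only here, so a fingertip can follow the rack some way into the mouth.
- roller (a point): Detent: upright steel spring roller, 16 diameter, 14 to 40 above the bench, in the +y bay wall at x = 66; sticks 7 mm out of the wall. Gives way sideways at 3 to 6 N and drops into the notch in the rack's side. Pushing the rack's front corner past it takes some 5 to 9 N; the last few mm are pulled home by it.
- hinge (a point): Foot of the door's upright hinge axis, at bench level, x = -8, y = +68 mm in the warmer's frame; the axis lies at mid-thickness of the panel. Shut, the door runs from here to y = -68.
- door (a joint): The warmer's door, rad: 0 shut, 1.57 straight out towards the robot, 2.0 at its stop. Panel 136 long, 10 thick, 4 to 70 above the bench; shut, its outer face is at x = -13 in the warmer's frame. No latch; it stays where left (hinge friction 0.04 N m). A black lip, 8 long, stands 12 mm out of the outer face at the free end; the rest of that face is flat and can be pushed.
- door_edge (a point): Middle of the door's free end on its outer face, 37 above the bench, 136 from the hinge.
- rack: Loose blue tube rack, 120 long (x) by 80 wide (y), 60 high over the tube caps (red, yellow, white rows); the blue block is 42 high; 0.3 to 0.6 kg. Origin: centre of underside. Upright edges rounded 6 mm; a 6 mm deep notch, 22 wide at its mouth, in the middle of both long sides, so either end may go in first. Starts in front of the warmer, off to the bay's -y side and askew.
- amber_bottle: Bystander: loose amber glass bottle with white cap, 72 diameter, 150 high, beside the warmer on its -y side. Origin: centre of underside.
- beaker: Bystander: loose white ceramic beaker, 70 diameter, 85 high, beside the warmer on its +y side. Origin: centre of underside.
- rotor_lid: Bystander: loose rotor lid, a steel disc of 120 diameter and 7 thick with a black knob, 34 high in all, lying on the -y side of the rack. Origin: centre of underside.

How it is judged (in metres and radians):
On the way, in this order (a step that is already met when the one before it is completed fails the run):
1. the rack is fully home in the detent, with the door still open (x of rack in the frame of home between -0.006 and 0.006 m and y of rack in the frame of home between -0.006 and 0.006 m and height (world z) of rack below 0.008 m and value of joint door above 0.5 rad), for 0.2 s.
2. the door is shut (value of joint door below 0.07 rad), for 0.2 s.
At the end, for the whole second after the job is handed in: The rack stands on the bench inside the bay, at rest, its origin within 6 mm of home along and across the bay, lined up with it within 0.08 rad; the door is within 0.07 rad of shut; each bystander is within 30 mm of where it started and upright (x of rack in the frame of home between -0.006 and 0.006 m and y of rack in the frame of home between -0.006 and 0.006 m and height (world z) of rack below 0.008 m and angle between rack's own z axis and vertical below 0.06 rad and angle between the x axis of rack and the x axis of warmer, either way round below 0.08 rad and linear speed of rack below 0.02 m/s and value of joint door below 0.07 rad and distance of each of amber_bottle, beaker, rotor_lid from where it was at the start of the episode below 0.03 m); the robot touches nothing.
It fails at once if the rack is tipped by more than 20 degrees (angle between rack's own z axis and vertical above 0.35 rad).
It fails at once if a bystander is shifted by more than 30 mm or tipped over (distance of any of amber_bottle, beaker, rotor_lid from where it was at the start of the episode above 0.03 m or angle between any of amber_bottle, beaker, rotor_lid's own z axis and vertical above 0.3 rad).
It also fails if it takes over 64 s, if anything falls off the work surface, if the arm or the gripper's body presses on something with over 40 N, if the wrist force passes 120 N, or if a joint passes its speed limit or range.

## Robot

A 7-joint arm with a two-finger parallel gripper is mounted at the origin on the work surface. World frame = base frame: x ahead of the robot, y to its left, z up, the work surface at z = 0. Lengths are in mm, angles in rad, forces in N, time in s.
With the tool pointing down it reaches from about 400 to 750 mm from the base axis. Payload 19.5 kg.
Tool frame: the origin (TCP) lies on the centre line of the jaws, within the pads' length; the fingertips stand 25 mm ahead of it and the grasp point (between the pads) lies 6 mm ahead of it (arm.finger_overhang is the distance from the TCP to the fingertips, in mm); z points along the fingers, x is the direction in which the jaws open and shut, and the axes are right-handed (so a half turn about z gives the same grasp; the last joint's range is limited). The gripper opens to 85 mm and grips with 20 to 120 N. Pads are 22 mm wide; open, the fingers measure 114 mm over their backs; the gripper's body (76 mm by 85 mm) begins 54 mm behind the grasp point. The pads swing forward as they close: fully open they stand 13 mm farther back than shut.
Start: joints at [-1.149, 0.707, -0.028, 1.485, 0.022, 0.951, -0.075], TCP at [257.211, 514.238, 256.268] pointing down, gripper open.
Joint ranges: [-2.71, 2.71], [-0.32, 2.16], [-1.57, 1.52], [0, 2.45], [-1.46, 4.6], [0, 2.02], [-2.83, 2.83]. Speed limits (rad/s): [1.89, 1.89, 2.57, 2.57, 3.01, 3.01, 3.01].

## Interface

Orientations are given as a unit quaternion [w, x, y, z].
In Python, from cell import arm gives the robot as it stands.
- The arm moves only by the shell command python3 -m crank 'ROWS' [FORCE]. ROWS is JSON, a list of rows, each an object with "xyz": the shift along the tool's x, y, z in cm, a list of three; "roll": the turn about the tool's z in rad; "hand": the closure, from -1 (fully open) to 1 (shut). A call has exactly 8 rows; each row shifts and turns the commanded pose from where the row before left it, along the tool's axes as they then stand; what a row does not reach is not made up. A row lasts 1/12 s, in which the tool goes at most 41.7 mm and 7.16 degrees, less where a joint would pass 70% of its speed; a pose out of reach is approached as far as the arm can. A call with a gripper value outside its range is refused whole. The fingers move at their own pace and stop on an object; FORCE is the grip in N (left out, the last holds). Time passes only in rows, so rows that do not move let the fingers close, or fill a call up. It gives the time, the measured TCP pose, the force and the opening at its end, in the units of the state.
- arm.state(): the state, without advancing time (a new reading comes with each control period).
- arm.grab_frame(name): name is "scene" or "top" or "wrist"; returns a dict with "image" (384x512x3 uint8, red, green, blue), "mtx" (3x3 intrinsics, pixels), "eye" and "rotation" of the camera in the world; the wrist camera has in their place "mount" (4x4, takes a point from camera to tool coordinates, whose origin is the TCP and whose axes are the tool frame's). Camera axes: x right, y down, z forward; pixel columns grow to the right and rows downward; lengths in mm; the calibration is good to about 2 mm. The wrist camera is an equidistant fisheye: a pixel r from the principal point sees the ray r / f radians off the axis. A picture is of the moment at which its call begins: read the wrist's pose just before it. There is no depth.
- arm.job_done(): hands the job in, once; it reports no verdict.
Trained networks look in a picture, given as the dict that the camera call returned (one of the last four; its "shot" number tells which), for a name from the list of things; names that differ only in an ending like _2 or _b are one class to them, and where a whole thing is asked for, a point or a joint stands for the part that bears it (a point fixed in the world has none). Each returns a list of dicts, best first, with "p" (0 to 1); they miss things now and then, are a little off and sometimes report something else, mostly with a low value. They report only what shows in the picture. A call takes as long as a camera call.
- arm.trace(picture, label): "pixels" (384x512 bool, what is visible of it).
- arm.pinpoint(picture, label): "point" ([x, y, z] in mm, in world coordinates, good to about 4 mm: a listed point, or the origin of a listed thing).
The state is a dict: "time_s": time; "joints": joint angles; "qvel": joint speeds; "joint_torque": joint torques, N m; "eef_pos": TCP position; "ee_rot": TCP orientation; "force": force on the tool from outside, world axes, zero at the start; "torque": the same for the moment, N m; "finger_gap": finger opening in mm.
Only numpy, scipy, OpenCV 4.12 (cv2) and the standard library are available. Lean on these libraries where they do the work, as an engineer would, in place of code of your own. Each camera call takes 0.05 s, during which the arm holds its last target. There are 200 camera calls.

## Working session

There is one attempt and no reset: what is moved stays moved. The work goes in short steps, Python scripts to look and compute and a shell command to move; the robot and the scene stay as the last step left them, time stands still between calls to the robot, and variables do not carry over. Pictures are saved under pics/ and viewed, about 8 in all and at most 12, crops included, and the job is handed in when it is done.

```bash
mkdir -p pics; ls; cat > h.py <<'E'
import numpy as np,cv2
from cell import arm
from scipy.spatial.transform import Rotation as R
def save(f,n): cv2.imwrite('pics/'+n,f['image'][:,:,::-1])
def proj(f,P):
    Rm=np.array(f['rotation']);c=(np.atleast_2d(P)-np.array(f['eye']))@Rm
    u=c@np.array(f['mtx']).T;return u[:,:2]/u[:,2:]
def back(f,px,z):
    px=np.atleast_2d(px);d=np.c_[px,np.ones(len(px))]@np.linalg.inv(np.array(f['mtx'])).T@np.array(f['rotation']).T
    e=np.array(f['eye']);return e+d*((z-e[2])/d[:,2])[:,None]
E
python3 - <<'E'
from h import *
s=arm.state();print(s['eef_pos'],s['ee_rot'],s['finger_gap'],s['time_s'],arm.finger_overhang)
for n in('top','scene'):
    f=arm.grab_frame(n);save(f,n+'0.png');print(n,np.round(f['eye']))
    for l in('warmer','home','roof_edge','hinge','door_edge','roller','rack','amber_bottle','beaker','rotor_lid'):
        r=arm.pinpoint(f,l);print(l,[(np.round(q['point'],0).tolist(),round(q['p'],2)) for q in r[:2]])
a=cv2.imread('pics/top0.png');b=cv2.imread('pics/scene0.png')
E
```

```text
pics
[257.12932595 514.03962778 255.83326322] [ 2.98849858e-04  8.50703150e-01  5.25646130e-01 -4.54157709e-04] 85.25169981648736 0.0 25.0
top [ 427.   33. 1063.]
warmer [([650.0, 98.0, 65.0], 0.45)]
home [([683.0, 102.0, 0.0], 0.68)]
roof_edge [([653.0, 98.0, 66.0], 0.93)]
hinge [([602.0, 158.0, 3.0], 0.88)]
door_edge [([464.0, 156.0, 38.0], 0.87)]
roller []
rack [([510.0, -7.0, -1.0], 0.72)]
amber_bottle [([692.0, -102.0, 1.0], 0.82)]
beaker [([648.0, 284.0, 5.0], 0.63)]
rotor_lid [([553.0, -235.0, 2.0], 0.98)]
scene [ 933. -561.  831.]
warmer [([622.0, 93.0, 1.0], 0.58)]
home []
roof_edge [([646.0, 95.0, 65.0], 0.65)]
hinge [([607.0, 159.0, 4.0], 0.79)]
door_edge [([465.0, 157.0, 37.0], 0.81)]
roller []
rack [([508.0, -3.0, 2.0], 0.7)]
amber_bottle [([690.0, -101.0, 0.0], 0.97)]
beaker [([650.0, 284.0, 1.0], 0.86)]
rotor_lid [([552.0, -225.0, 2.0], 0.78)]
```

View pics/top0.png

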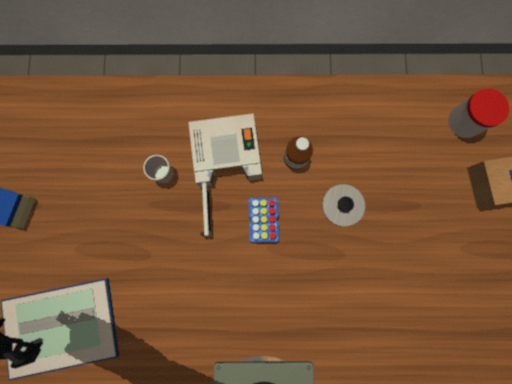

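View pics/scene0.png

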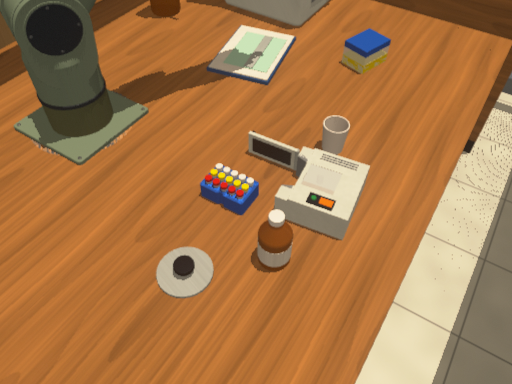

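The top view (up = +x, left = +y) shows the warmer at about (225,145), yawed slightly. Its door hangs open along column 206, rows 175–237. The rack is at (264,220), the bottle at (298,152), the beaker at (160,170) and the lid at (344,205). The scene view agrees. Next I measure the yaws.

```bash
python3 - <<'E'
from h import *
f=arm.grab_frame('top')
for l in('rack','warmer','door'):
    r=arm.trace(f,l)
    if not r: print(l,'none');continue
    m=r[0]['pixels'].astype(np.uint8);c=max(cv2.findContours(m,0,cv2.CHAIN_APPROX_NONE)[0],key=cv2.contourArea)
    b=cv2.boxPoints(cv2.minAreaRect(c));z={'rack':42,'warmer':74,'door':70}[l]
    print(l,round(r[0]['p'],2),b.round(1).tolist(),back(f,b,z).round(0)[:,:2].tolist())
im=f['image'][100:260,170:330,::-1]
cv2.imwrite('pics/top1.png',cv2.resize(im,None,fx=3.75,fy=3.75,interpolation=cv2.INTER_CUBIC))
# line fit of rack blue
E
```

```text
Traceback (most recent call last):
  File "h.py", line 9, in back
    px=np.atleast_2d(px);d=np.c_[px,np.ones(len(px))]@np.linalg.inv(np.array(f['mtx'])).T@np.array(f['rotation']).T
                           ~~~~~~~~~~~~~~~~~~~~~~~~~~~~~~~~~~~~~~~~~~~~~~~~~~~~~~~~~~~~~~^~~~~~~~~~~~~~~~~~~~~~~~~~
ValueError: matmul: Input operand 1 has a mismatch in its core dimension 0, with gufunc signature (n?,k),(k,m?)->(n?,m?) (size 4 is different from 3)
```

```bash
sed -i "s/np.array(f\['rotation'\])/rot(f['rotation'])/g" h.py; cat >> h.py <<'E'
def rot(q): q=np.array(q); return R.from_quat(q,scalar_first=True).as_matrix() if q.size==4 else q
E
python3 - <<'E'
from h import *
f=arm.grab_frame('top')
for l in('rack','warmer','door'):
    r=arm.trace(f,l)
    if not r: print(l,'none');continue
    m=r[0]['pixels'].astype(np.uint8);c=max(cv2.findContours(m,0,cv2.CHAIN_APPROX_NONE)[0],key=cv2.contourArea)
    b=cv2.boxPoints(cv2.minAreaRect(c));z={'rack':42,'warmer':74,'door':70}[l]
    print(l,round(r[0]['p'],2),b.round(1).tolist(),back(f,b,z).round(0)[:,:2].tolist())
im=f['image'][100:260,170:330,::-1]
cv2.imwrite('pics/top1.png',cv2.resize(im,None,fx=3.75,fy=3.75,interpolation=cv2.INTER_CUBIC))
print(f['rotation'],f['mtx'])
E
```

```text
rack 0.58 [[249.0, 198.0], [279.0, 198.0], [279.0, 242.0], [249.0, 242.0]] [[565.0, 37.0], [565.0, -45.0], [446.0, -44.0], [446.0, 37.0]]
warmer 0.92 [[187.89999389648438, 121.0999984741211], [254.6999969482422, 113.5], [268.0, 229.1999969482422], [201.1999969482422, 236.89999389648438]] [[775.0, 204.0], [796.0, 21.0], [478.0, -13.0], [459.0, 162.0]]
door 0.87 [[201.89999389648438, 183.0], [210.39999389648438, 182.8000030517578], [211.5, 234.89999389648438], [203.0, 235.10000610351562]] [[603.0, 163.0], [603.0, 140.0], [464.0, 136.0], [463.0, 158.0]]
[ 0.05473778 -0.70410918  0.70593393 -0.05377107] [[375.22669454   0.         250.00266509]
 [  0.         375.22669454 191.02372765]
 [  0.           0.           1.        ]]
```

View pics/top1.png

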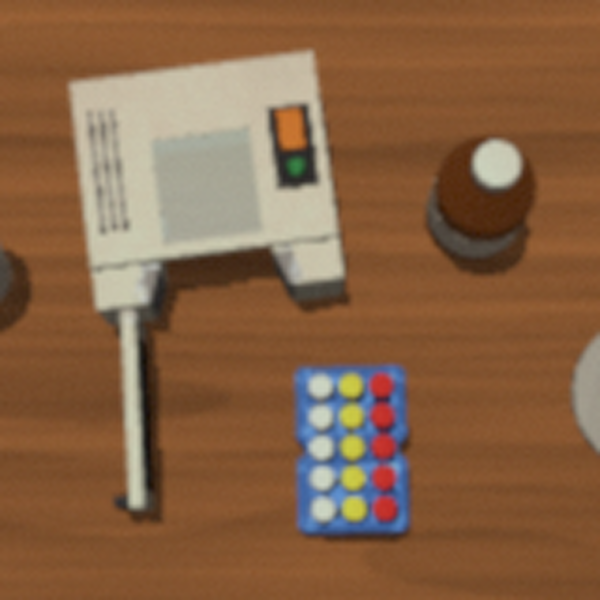

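The crop shows the warmer's roof corners at about (70,83), (314,51), (344,279) and (97,311). The rack block's corners are (297,369), (404,366), (409,530) and (301,534). I back-project these.

```bash
python3 - <<'E'
from h import *
f=arm.grab_frame('top')
def s(p): return np.array(p)/3.75+[170-.37,100-.37]
W=back(f,s([(70,83),(314,51),(344,279),(97,311)]),74)[:,:2]; K=back(f,s([(297,369),(404,366),(409,530),(301,534)]),42)[:,:2]
print(W.round(0).tolist(),K.round(0).tolist())
def fit(P,Q): # model P -> world Q
    Pc=P-P.mean(0);Qc=Q-Q.mean(0)
    a=np.arctan2((Pc[:,0]*Qc[:,1]-Pc[:,1]*Qc[:,0]).sum(),(Pc*Qc).sum());M=np.array([[np.cos(a),-np.sin(a)],[np.sin(a),np.cos(a)]])
    t=Q.mean(0)-M@P.mean(0);return a,t,np.abs(P@M.T+t-Q).max(),M
a,t,e,M=fit(np.array([(170,90),(170,-90),(0,-90),(0,90.)]),W);print('warmer',a,t,e,'home',t+M@[66,0],'hinge',t+M@[-8,68])
a,t,e,M=fit(np.array([(60,40),(60,-40),(-60,-40),(-60,40.)]),K);print('rack',a,t,e)
E
```

```text
[[773.0, 203.0], [797.0, 24.0], [626.0, 3.0], [603.0, 180.0]] [[565.0, 37.0], [567.0, -41.0], [448.0, -43.0], [446.0, 35.0]]
warmer 0.12968420470600864 [615.33870592  91.70610651] 1.1391865297812274 home [680.78448954 100.24129288] hinge [598.61205529 158.10052765]
rack 0.02251918282429333 [506.64578781  -2.91859319] 1.3465750901750084
```

```bash
python3 -m crank '[{"xyz":[0,0,0],"roll":-0.12,"hand":-1},{"xyz":[0,0,0],"roll":-0.12,"hand":-1},{"xyz":[0,0,0],"roll":-0.12,"hand":-1},{"xyz":[0,0,0],"roll":-0.12,"hand":-1},{"xyz":[-3.5,1.5,0],"roll":0,"hand":-1},{"xyz":[-3.5,1.5,0],"roll":0,"hand":-1},{"xyz":[-3.5,1.5,0],"roll":0,"hand":-1},{"xyz":[-3.5,1.5,0],"roll":0,"hand":-1}]'
python3 -m crank '[{"xyz":[-3.5,1.5,0.5],"roll":0,"hand":-1},{"xyz":[-3.5,1.5,0.5],"roll":0,"hand":-1},{"xyz":[-3.5,1.5,0.5],"roll":0,"hand":-1},{"xyz":[-3.5,1.5,0.5],"roll":0,"hand":-1},{"xyz":[-3.5,1.5,0.5],"roll":0,"hand":-1},{"xyz":[-3.5,1.5,0.5],"roll":0,"hand":-1},{"xyz":[-3.5,1,0.5],"roll":0,"hand":-1},{"xyz":[-3.5,1,0.5],"roll":0,"hand":-1}]'
```

```text
time_s: 2.12
eef_pos: [319.8, 373.6, 256.3]
ee_rot: [0.0, 0.701, 0.713, 0.0]
force: [0.9, 1.1, -0.0]
finger_gap: 85.3
time_s: 2.78
eef_pos: [434.4, 95.2, 216.2]
ee_rot: [0.0, 0.701, 0.713, 0.0]
force: [0.2, 1.0, 0.1]
finger_gap: 85.4
```

```bash
python3 -m crank '[{"xyz":[-2.5,0.7,1],"roll":-0.005,"hand":-1},{"xyz":[-2.5,0.7,1],"roll":0,"hand":-1},{"xyz":[-2.5,0.7,1],"roll":0,"hand":-1},{"xyz":[-2.5,0.7,1],"roll":0,"hand":-1},{"xyz":[0,0,0.6],"roll":0,"hand":-1},{"xyz":[0,0,0],"roll":0,"hand":-1},{"xyz":[0,0,0],"roll":0,"hand":-1},{"xyz":[0,0,0],"roll":0,"hand":-1}]'
python3 - <<'E'
from h import *
s=arm.state();print(s['eef_pos'],s['ee_rot'])
f=arm.grab_frame('wrist');save(f,'w0.png');print(f['mount'],f['mtx'])
T=np.eye(4);T[:3,:3]=rot(s['ee_rot']);T[:3,3]=s['eef_pos']
for l in('rack',):
    print([(np.round(q['point'],1).tolist(),round(q['p'],2)) for q in arm.pinpoint(f,l)])
E
```

```text
time_s: 3.45
eef_pos: [464.0, -1.5, 170.8]
ee_rot: [0.0, 0.699, 0.715, 0.0]
force: [0.1, 0.3, 0.1]
finger_gap: 85.5
[464.0069557   -1.47443407 170.77447182] [9.30816015e-05 6.99124843e-01 7.14999566e-01 2.55363079e-04]
[[ 9.99999236e-01 -2.21661649e-04  1.21579516e-03  6.78470239e-01]
 [-1.81213765e-04  9.46849316e-01  3.21677385e-01 -8.34258908e+01]
 [-1.22247836e-03 -3.21677359e-01  9.46848553e-01 -1.17702741e+02]
 [ 0.00000000e+00  0.00000000e+00  0.00000000e+00  1.00000000e+00]] [[297.31863964   0.         252.85616704]
 [  0.         297.31863964 193.59225827]
 [  0.           0.           1.        ]]
[([508.9, -4.4, -0.3], 0.88)]
```

View pics/w0.png

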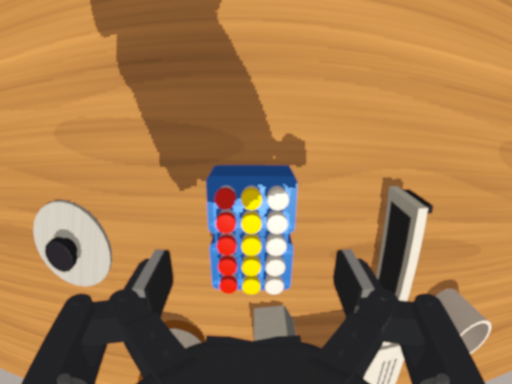

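The wrist view shows the rack centred between the fingers. Its near top edge runs about (208,183)–(297,183) and its sides converge towards (213,290) and (293,290). I back-project the edges.

```bash
cat >> h.py <<'E'
def wback(f,s,px,z):
    px=np.atleast_2d(px)*1.;K=np.array(f['mtx']);d=(px-K[:2,2])/K[0,0];r=np.linalg.norm(d,axis=1)
    v=np.c_[d*(np.sin(r)/r)[:,None],np.cos(r)];Mt=np.array(f['mount']);A=rot(s['ee_rot'])
    e=np.array(s['eef_pos'])+A@Mt[:3,3];v=v@Mt[:3,:3].T@A.T
    return e+v*((z-e[2])/v[:,2])[:,None]
E
python3 - <<'E'
from h import *
s=arm.state();f=arm.grab_frame('wrist');im=f['image'].astype(int)
P=wback(f,s,[(208,183),(297,183),(213,290),(292,290)],42);print(P.round(1).tolist())
# blue side edges per row
L=[];Q=[]
for r in list(range(190,232,3))+list(range(258,282,3)):
    b=np.where((im[r,190:320,2]>im[r,190:320,0]+40))[0]+190
    L.append((b[0]-.5,r));Q.append((b[-1]+.5,r))
for n,E in(('L',L),('R',Q)):
    p=wback(f,s,E,42);k=np.polyfit(p[:,0],p[:,1],1);res=p[:,1]-np.polyval(k,p[:,0]);g=abs(res)<2;k=np.polyfit(p[g,0],p[g,1],1);print(n,g.sum(),'slope',k[0],'y at464',np.polyval(k,464),'y507',np.polyval(k,507),p[:,0].min(),p[:,0].max())
E
```

```text
[[455.6, -39.9, 42.0], [453.9, 37.7, 42.0], [570.5, -39.4, 42.0], [568.7, 42.2, 42.0]]
L 22 slope 0.009998948208536989 y at464 -41.074627496572404 y507 -40.64467272360531 462.01246979095515 556.3682928267967
R 22 slope 0.015554337952377002 y at464 37.813872338977795 y507 38.482708870930004 460.2809099754564 554.5244363912205
```

```bash
python3 -m crank '[{"xyz":[0,0,2],"roll":0,"hand":-1},{"xyz":[0,0,2],"roll":0,"hand":-1},{"xyz":[0,0,2],"roll":0,"hand":-1},{"xyz":[0,0,1.5],"roll":0,"hand":-1},{"xyz":[0,0,1],"roll":0,"hand":-1},{"xyz":[0,0,0.5],"roll":0,"hand":-1},{"xyz":[0,0,0.5],"roll":0,"hand":-1},{"xyz":[0,0,0],"roll":0,"hand":-1}]'
```

```text
time_s: 4.27
eef_pos: [463.9, -2.2, 75.0]
ee_rot: [-0.0, 0.699, 0.715, -0.0]
force: [0.8, 0.6, 0.4]
finger_gap: 85.4
```

```bash
python3 -m crank '[{"xyz":[0,0,0.6],"roll":0,"hand":-1},{"xyz":[0,0,0.6],"roll":0,"hand":-1},{"xyz":[0,0,0.6],"roll":0,"hand":-1},{"xyz":[0,0,0.6],"roll":0,"hand":-1},{"xyz":[0,0,0.6],"roll":0,"hand":-1},{"xyz":[0,0,0.6],"roll":0,"hand":-1},{"xyz":[0,0,0.2],"roll":0,"hand":-1},{"xyz":[0,0,0],"roll":0,"hand":-1}]'
python3 - <<'E'
from h import *
s=arm.state();f=arm.grab_frame('wrist');save(f,'w1.png');print(s['eef_pos'],s['force'])
E
```

```text
time_s: 4.93
eef_pos: [463.7, -2.4, 36.7]
ee_rot: [-0.0, 0.7, 0.715, -0.0]
force: [0.8, -0.8, 0.4]
finger_gap: 85.4
[463.73494993  -2.35424842  36.72886449] [ 0.80876653 -0.76803256  0.43162616]
```

View pics/w1.png

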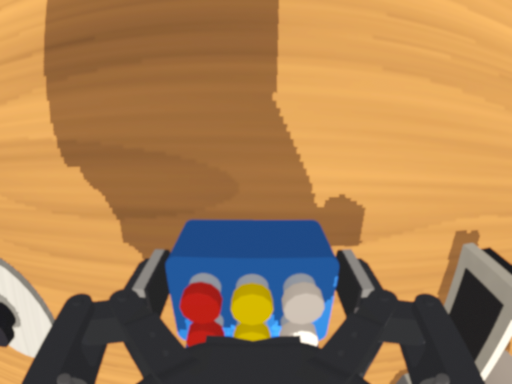

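The fingers straddle the rack's near end, with pads at columns 155 and 350 and the block between 168 and 338. I close gently.

```bash
python3 -m crank '[{"xyz":[0,0,0],"roll":0,"hand":0},{"xyz":[0,0,0],"roll":0,"hand":0},{"xyz":[0,0,0],"roll":0,"hand":0},{"xyz":[0,0,0],"roll":0,"hand":0},{"xyz":[0,0,0],"roll":0,"hand":0},{"xyz":[0,0,0],"roll":0,"hand":0},{"xyz":[0,0,0],"roll":0,"hand":0},{"xyz":[0,0,0],"roll":0,"hand":0}]' 35
python3 - <<'E'
from h import *
s=arm.state();f=arm.grab_frame('wrist')
im=f['image'].astype(int)
p=(im[:,:,2]>im[:,:,0]+40)
r,c=np.where(p);print(r.min(),c.min(),c.max());print(s['eef_pos'],s['finger_gap'])
# rear face bottom edge row (z=0) & top edge (z=42)
for rr in (r.min(),):print(wback(f,s,[(220,rr-.5),(290,rr-.5)],0))
print([(np.round(q['point'],1).tolist(),round(q['p'],2)) for q in arm.pinpoint(f,'rack')])
E
```

```text
time_s: 5.65
eef_pos: [463.9, -2.5, 37.6]
ee_rot: [0.0, 0.7, 0.714, -0.0]
force: [-1.5, -0.2, 7.5]
finger_gap: 78.5
219 166 339
[463.94728967  -2.46164313  37.60529961] 78.52003234266985
[[448.69887625 -20.69167274   0.        ]
 [447.88596295  19.33887826   0.        ]]
[([507.4, -1.7, -0.5], 0.9)]
```

```bash
python3 -m crank '[{"xyz":[0,0,-0.1],"roll":-0.055,"hand":0},{"xyz":[0,0,0],"roll":-0.055,"hand":0},{"xyz":[1.2,0,0],"roll":0,"hand":0},{"xyz":[1.2,0,0],"roll":0,"hand":0},{"xyz":[1.2,0.5,0],"roll":0,"hand":0},{"xyz":[1.3,1,0],"roll":0,"hand":0},{"xyz":[1.3,1,0],"roll":0,"hand":0},{"xyz":[1.2,1,0],"roll":0,"hand":0}]'
python3 -m crank '[{"xyz":[0,0,0],"roll":0,"hand":0},{"xyz":[0,0,0],"roll":0,"hand":0},{"xyz":[0,0,0],"roll":0,"hand":0},{"xyz":[0,0,0],"roll":0,"hand":0},{"xyz":[0,0,0],"roll":0,"hand":0},{"xyz":[0,0,0],"roll":0,"hand":0},{"xyz":[0,0,0],"roll":0,"hand":0},{"xyz":[0,0,0],"roll":0,"hand":0}]'
python3 - <<'E'
from h import *
s=arm.state();f=arm.grab_frame('top')
print([(np.round(q['point'],1).tolist(),round(q['p'],2)) for q in arm.pinpoint(f,'rack')])
im=f['image'][100:260,170:330,::-1]
cv2.imwrite('pics/top2.png',cv2.resize(im,None,fx=3.75,fy=3.75,interpolation=cv2.INTER_CUBIC))
A=rot(s['ee_rot']);print(np.arctan2(A[1,1],A[0,1]),A[:,1]);u=A[:2,1];print('rack by fk',s['eef_pos'][:2]+44.5*u)
E
```

```text
time_s: 6.42
eef_pos: [489.5, 76.9, 38.4]
ee_rot: [-0.0, 0.659, 0.752, 0.0]
force: [0.1, 0.6, -4.0]
finger_gap: 78.8
time_s: 7.08
eef_pos: [488.9, 75.4, 38.3]
ee_rot: [0.0, 0.659, 0.752, -0.0]
force: [0.8, -1.2, -3.5]
finger_gap: 79.0
[]
0.13103588263761196 [ 9.91427068e-01  1.30661214e-01 -1.27081494e-04]
rack by fk [533.06343145  81.21226598]
```

View pics/top2.png

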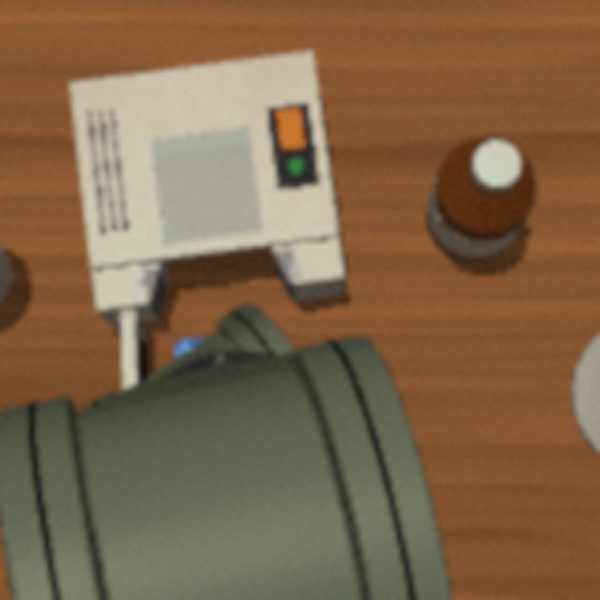

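```bash
python3 -m crank '[{"xyz":[0,0.8,0],"roll":0,"hand":0},{"xyz":[0,0.8,0],"roll":0,"hand":0},{"xyz":[0,0.7,0],"roll":0,"hand":0},{"xyz":[0,0.6,0],"roll":0,"hand":0},{"xyz":[0,0.5,0],"roll":0,"hand":0},{"xyz":[0,0.4,0],"roll":0,"hand":0},{"xyz":[0,0.2,0],"roll":0,"hand":0},{"xyz":[0,0,0],"roll":0,"hand":0}]'
python3 - <<'E'
from h import *
s=arm.state();f=arm.grab_frame('scene');A=rot(s['ee_rot']);u=A[:2,1];print('rack by fk',s['eef_pos'][:2]+44.5*u,s['force'],s['torque'])
print([(np.round(q['point'],1).tolist(),round(q['p'],2)) for q in arm.pinpoint(f,'rack')])
im=f['image'][105:255,180:380,::-1]
cv2.imwrite('pics/sc2.png',cv2.resize(im,None,fx=4,fy=4,interpolation=cv2.INTER_CUBIC))
f=arm.grab_frame('wrist');save(f,'w2.png')
for l in('roof_edge','home','hinge','warmer'):print(l,[(np.round(q['point'],1).tolist(),round(q['p'],2)) for q in arm.pinpoint(f,l)])
E
```

```text
time_s: 7.85
eef_pos: [528.8, 80.8, 38.3]
ee_rot: [0.0, 0.659, 0.752, 0.0]
force: [0.5, 0.3, -4.7]
finger_gap: 78.9
rack by fk [572.94043034  86.63001401] [ 0.50792192  0.32297358 -4.7437434 ] [ 0.04483517  0.15489726 -0.00383353]
[([573.1, 85.7, -0.1], 0.68)]
roof_edge []
home []
hinge []
warmer []
```

View pics/sc2.png

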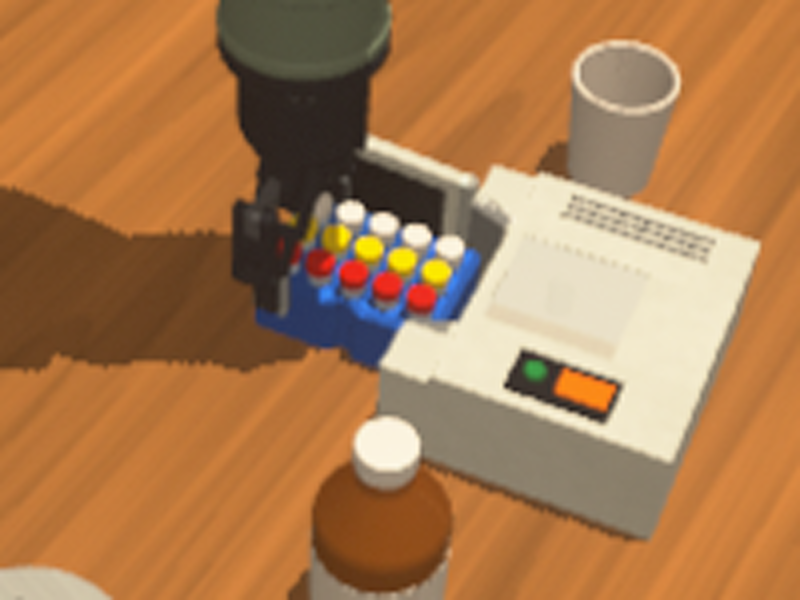

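The rack's leading end is inside the flare with no contact force. I ease it in, watching the lateral force.

```bash
python3 -m crank '[{"xyz":[0,0.2,0],"roll":0,"hand":0},{"xyz":[0,0.2,0],"roll":0,"hand":0},{"xyz":[0,0.2,0],"roll":0,"hand":0},{"xyz":[0,0.2,0],"roll":0,"hand":0},{"xyz":[0,0.2,0],"roll":0,"hand":0},{"xyz":[0,0.2,0],"roll":0,"hand":0},{"xyz":[0,0.1,0],"roll":0,"hand":0},{"xyz":[0,0,0],"roll":0,"hand":0}]'; python3 -c "
from h import *;s=arm.state();print(s['force'],s['torque'])"
```

```text
time_s: 8.87
eef_pos: [541.7, 82.4, 38.3]
ee_rot: [0.0, 0.659, 0.752, 0.0]
force: [0.9, -1.1, -2.3]
finger_gap: 78.7
[ 0.92107612 -1.12704167 -2.29549519] [-0.10339336  0.14148577 -0.03492253]
```

```bash
python3 -m crank '[{"xyz":[0,0.2,0],"roll":0,"hand":0},{"xyz":[0,0.2,0],"roll":0,"hand":0},{"xyz":[0,0.2,0],"roll":0,"hand":0},{"xyz":[0,0.2,0],"roll":0,"hand":0},{"xyz":[0,0.2,0],"roll":0,"hand":0},{"xyz":[0,0.2,0],"roll":0,"hand":0},{"xyz":[0,0.2,0],"roll":0,"hand":0},{"xyz":[0,0,0],"roll":0,"hand":0}]'; python3 -c "
from h import *;s=arm.state();print(s['force'],s['torque'],s['ee_rot'])"
```

```text
time_s: 9.53
eef_pos: [555.8, 84.4, 38.3]
ee_rot: [0.0, 0.659, 0.752, 0.0]
force: [0.8, -0.6, -2.9]
finger_gap: 79.1
[ 0.76517919 -0.58424313 -2.89309574] [-0.10283706  0.0933576  -0.00621   ] [1.37337944e-04 6.59316459e-01 7.51865522e-01 1.58866697e-04]
```

```bash
python3 -m crank '[{"xyz":[0,0.2,0],"roll":0,"hand":0},{"xyz":[0,0.2,0],"roll":0,"hand":0},{"xyz":[0,0.2,0],"roll":0,"hand":0},{"xyz":[0,0.2,0],"roll":0,"hand":0},{"xyz":[0,0.2,0],"roll":0,"hand":0},{"xyz":[0,0.2,0],"roll":0,"hand":0},{"xyz":[0,0.2,0],"roll":0,"hand":0},{"xyz":[0,0.2,0],"roll":0,"hand":0}]'; python3 -c "
from h import *;s=arm.state();print(s['force'],s['torque'],s['ee_rot'])"
python3 -m crank '[{"xyz":[0,0.2,0],"roll":0,"hand":0},{"xyz":[0,0.2,0],"roll":0,"hand":0},{"xyz":[0,0.2,0],"roll":0,"hand":0},{"xyz":[0,0.2,0],"roll":0,"hand":0},{"xyz":[0,0.2,0],"roll":0,"hand":0},{"xyz":[0,0.2,0],"roll":0,"hand":0},{"xyz":[0,0.2,0],"roll":0,"hand":0},{"xyz":[0,0.1,0],"roll":0,"hand":0}]'; python3 -c "
from h import *;s=arm.state();print(s['force'],s['torque'],s['ee_rot'])"
```

```text
time_s: 10.2
eef_pos: [571.5, 86.4, 38.3]
ee_rot: [0.0, 0.659, 0.752, -0.0]
force: [-0.3, -0.8, -1.0]
finger_gap: 79.2
[-0.27693158 -0.77845223 -0.99410585] [-0.13255452  0.41087331  0.12071638] [ 3.47938327e-05  6.59257395e-01  7.51917336e-01 -7.74625322e-05]
time_s: 10.87
eef_pos: [585.9, 87.5, 38.2]
ee_rot: [-0.0, 0.66, 0.752, -0.001]
force: [-2.2, -4.7, 1.8]
finger_gap: 79.1
[-2.21529679 -4.70291172  1.81755498] [-0.70184785  0.63394519 -0.2806154 ] [-1.11383523e-06  6.59586936e-01  7.51627697e-01 -9.37637991e-04]
```

```bash
python3 -m crank '[{"xyz":[0,0,0],"roll":0,"hand":-1},{"xyz":[0,0,0],"roll":0,"hand":-1},{"xyz":[0,0,0],"roll":0,"hand":-1},{"xyz":[0,0,0],"roll":0,"hand":-1},{"xyz":[0,0,-0.5],"roll":0,"hand":-1},{"xyz":[0,0,-1],"roll":0,"hand":-1},{"xyz":[0,0,-2],"roll":0,"hand":-1},{"xyz":[0,0,-2],"roll":0,"hand":-1}]'
python3 -m crank '[{"xyz":[0,0,-2],"roll":0,"hand":-1},{"xyz":[0,-2,-0.5],"roll":0,"hand":1},{"xyz":[0,-2,0],"roll":0,"hand":1},{"xyz":[0,-0.5,0],"roll":0,"hand":1},{"xyz":[0,0,0],"roll":0,"hand":1},{"xyz":[0,0,0],"roll":0,"hand":1},{"xyz":[0,0,0],"roll":0,"hand":1},{"xyz":[0,0,0],"roll":0,"hand":1}]'
python3 - <<'E'
from h import *
s=arm.state();f=arm.grab_frame('wrist');save(f,'w3.png')
im=f['image'].astype(int);print([(np.round(q['point'],1).tolist(),round(q['p'],2)) for q in arm.pinpoint(f,'rack')])
t=arm.trace(f,'rack')
if t:
    m=t[0]['pixels'];r,c=np.where(m);r0=r.min();print(r0,c.min(),c.max(),wback(f,s,[(c[r<r0+3].min(),r0),(c[r<r0+3].max(),r0)],0).round(1).tolist())
E
```

```text
time_s: 11.53
eef_pos: [586.0, 88.5, 94.5]
ee_rot: [-0.0, 0.659, 0.752, -0.0]
force: [1.0, -0.1, 0.9]
finger_gap: 85.2
time_s: 12.2
eef_pos: [542.1, 82.6, 118.2]
ee_rot: [0.0, 0.659, 0.752, 0.0]
force: [0.4, 0.2, 0.4]
finger_gap: 0.7
[([630.4, 94.1, 0.1], 0.67)]
228 201 304 [[575.8, 48.1, 0.0], [565.9, 123.4, -0.0]]
```

View pics/w3.png

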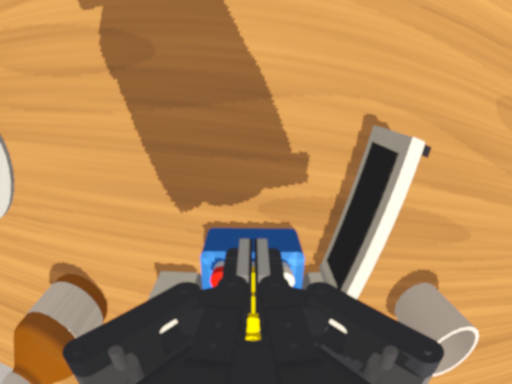

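The rack's near end is square to the tool, between columns 202 and 302 at row 228. The closed fingers are about 18 mm behind it and centred. I go down and push.

```bash
python3 -m crank '[{"xyz":[0,0,2],"roll":0,"hand":1},{"xyz":[0,0,2],"roll":0,"hand":1},{"xyz":[0,0,2],"roll":0,"hand":1},{"xyz":[0,0,1.2],"roll":0,"hand":1},{"xyz":[0,0,0.4],"roll":0,"hand":1},{"xyz":[0,0.5,0],"roll":0,"hand":1},{"xyz":[0,0.5,0],"roll":0,"hand":1},{"xyz":[0,0.3,0],"roll":0,"hand":1}]'
python3 -m crank '[{"xyz":[0,0.3,0],"roll":0,"hand":1},{"xyz":[0,0.3,0],"roll":0,"hand":1},{"xyz":[0,0.3,0],"roll":0,"hand":1},{"xyz":[0,0.3,0],"roll":0,"hand":1},{"xyz":[0,0.3,0],"roll":0,"hand":1},{"xyz":[0,0.3,0],"roll":0,"hand":1},{"xyz":[0,0.3,0],"roll":0,"hand":1},{"xyz":[0,0.3,0],"roll":0,"hand":1}]'; python3 -c "
from h import *;s=arm.state();print(s['force'],s['torque'],s['ee_rot'])"
```

```text
time_s: 13.02
eef_pos: [555.7, 84.3, 43.3]
ee_rot: [0.001, 0.659, 0.752, 0.001]
force: [1.1, 0.7, 0.6]
finger_gap: -0.0
time_s: 13.68
eef_pos: [576.4, 86.9, 42.6]
ee_rot: [-0.001, 0.659, 0.752, -0.002]
force: [-17.1, -2.1, 13.6]
finger_gap: -0.2
[-17.13379969  -2.11992587  13.61716887] [-0.53093443  3.39038271  0.01636333] [-0.00128373  0.65922985  0.75193726 -0.00217258]
```

```bash
python3 -m crank '[{"xyz":[0,0,0],"roll":0,"hand":1},{"xyz":[0,0,0],"roll":0,"hand":1},{"xyz":[0,0,0],"roll":0,"hand":1},{"xyz":[0,0,0],"roll":0,"hand":1},{"xyz":[0,0,0],"roll":0,"hand":1},{"xyz":[0,0,0],"roll":0,"hand":1},{"xyz":[0,0,0],"roll":0,"hand":1},{"xyz":[0,0,0],"roll":0,"hand":1}]'
python3 - <<'E'
from h import *
s=arm.state();print(s['force'],s['eef_pos']);f=arm.grab_frame('scene')
print([(np.round(q['point'],1).tolist(),round(q['p'],2)) for q in arm.pinpoint(f,'rack')])
im=f['image'][105:255,180:380,::-1]
cv2.imwrite('pics/sc3.png',cv2.resize(im,None,fx=4,fy=4,interpolation=cv2.INTER_CUBIC))
E
```

```text
time_s: 14.35
eef_pos: [577.0, 86.9, 42.6]
ee_rot: [-0.001, 0.659, 0.752, -0.001]
force: [-12.1, -1.7, 8.7]
finger_gap: -0.3
[-12.10680795  -1.67568824   8.67464831] [576.99052345  86.91945169  42.60172699]
[([650.1, 96.4, -1.3], 0.91)]
```

View pics/sc3.png

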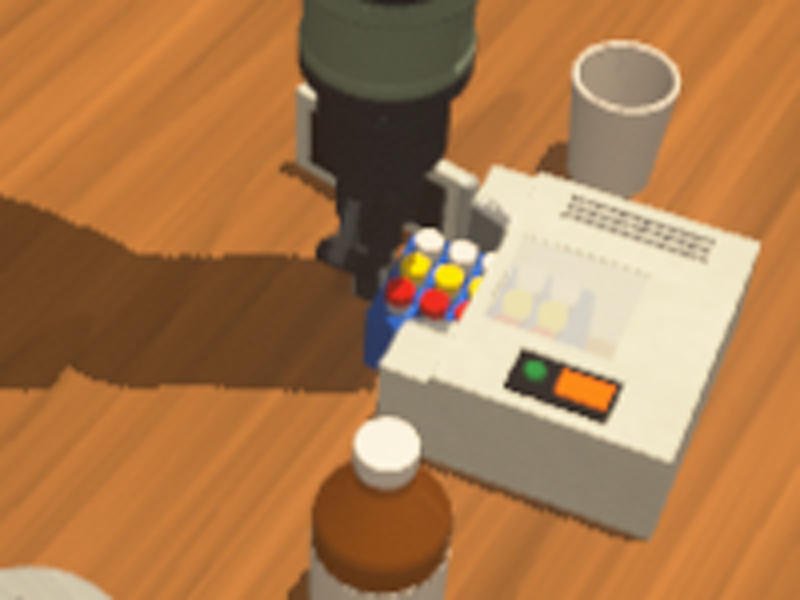

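The rack has moved to about x = 650 and home is about 681, so roughly 31 mm remain. I back off a touch, rise 4 mm to shed the vertical load, and go on pushing.

```bash
python3 -m crank '[{"xyz":[0,-0.4,0],"roll":0,"hand":1},{"xyz":[0,-0.2,-0.4],"roll":0,"hand":1},{"xyz":[0,0.3,0],"roll":0,"hand":1},{"xyz":[0,0.3,0],"roll":0,"hand":1},{"xyz":[0,0.3,0],"roll":0,"hand":1},{"xyz":[0,0.3,0],"roll":0,"hand":1},{"xyz":[0,0.3,0],"roll":0,"hand":1},{"xyz":[0,0.3,0],"roll":0,"hand":1}]'
python3 -m crank '[{"xyz":[0,0.25,0],"roll":0,"hand":1},{"xyz":[0,0.25,0],"roll":0,"hand":1},{"xyz":[0,0.25,0],"roll":0,"hand":1},{"xyz":[0,0.25,0],"roll":0,"hand":1},{"xyz":[0,0,0],"roll":0,"hand":1},{"xyz":[0,0,0],"roll":0,"hand":1},{"xyz":[0,0,0],"roll":0,"hand":1},{"xyz":[0,0,0],"roll":0,"hand":1}]'
```

```text
time_s: 15.12
eef_pos: [588.5, 88.4, 46.4]
ee_rot: [-0.001, 0.659, 0.752, -0.002]
force: [-18.2, -1.6, 14.8]
finger_gap: -0.1
time_s: 15.78
eef_pos: [599.2, 89.7, 46.3]
ee_rot: [-0.001, 0.659, 0.752, -0.001]
force: [-11.3, -2.7, 9.3]
finger_gap: -0.1
```

```bash
python3 -m crank '[{"xyz":[0,0.2,0],"roll":0,"hand":1},{"xyz":[0,0.2,0],"roll":0,"hand":1},{"xyz":[0,0.2,0],"roll":0,"hand":1},{"xyz":[0,0.2,0],"roll":0,"hand":1},{"xyz":[0,0.15,0],"roll":0,"hand":1},{"xyz":[0,0,0],"roll":0,"hand":1},{"xyz":[0,0,0],"roll":0,"hand":1},{"xyz":[0,0,0],"roll":0,"hand":1}]'
python3 - <<'E'
from h import *
f=arm.grab_frame('scene')
for l in('rack','home'):print([(np.round(q['point'],1).tolist(),round(q['p'],2)) for q in arm.pinpoint(f,l)])
E
```

```text
time_s: 16.45
eef_pos: [609.2, 91.2, 46.4]
ee_rot: [-0.0, 0.659, 0.752, -0.001]
force: [-6.0, -1.9, 4.9]
finger_gap: -0.2
[]
[]
```

```bash
python3 -m crank '[{"xyz":[0,0.1,0],"roll":0,"hand":1},{"xyz":[0,0.1,0],"roll":0,"hand":1},{"xyz":[0,0.1,0],"roll":0,"hand":1},{"xyz":[0,0,0],"roll":0,"hand":1},{"xyz":[0,0,0],"roll":0,"hand":1},{"xyz":[0,0,0],"roll":0,"hand":1},{"xyz":[0,0,0],"roll":0,"hand":1},{"xyz":[0,0,0],"roll":0,"hand":1}]'
```

```text
time_s: 17.27
eef_pos: [612.4, 91.8, 46.3]
ee_rot: [0.0, 0.659, 0.752, -0.0]
force: [-3.8, -1.6, 3.7]
finger_gap: -0.0
```

```bash
python3 -m crank '[{"xyz":[0,-1,0],"roll":0,"hand":1},{"xyz":[0,-2,0],"roll":0,"hand":1},{"xyz":[0,-3,0],"roll":0,"hand":1},{"xyz":[0,-2,0],"roll":0,"hand":1},{"xyz":[0,0,-2],"roll":0,"hand":1},{"xyz":[0,0,-3],"roll":0,"hand":1},{"xyz":[0,0,-3],"roll":0,"hand":1},{"xyz":[0,0,-2],"roll":0,"hand":1}]'
python3 - <<'E'
from h import *
s=arm.state();f=arm.grab_frame('wrist');save(f,'w4.png')
g=arm.grab_frame('scene')
for h in(f,g):
  for l in('rack','home','roof_edge','roller','hinge','door_edge'):print(l,[(np.round(q['point'],1).tolist(),round(q['p'],2)) for q in arm.pinpoint(h,l)])
im=g['image'][125:225,240:340,::-1];a=cv2.resize(im,(400,400),interpolation=cv2.INTER_CUBIC)
b=cv2.resize(f['image'][184:384,150:350,::-1],(400,400),interpolation=cv2.INTER_CUBIC)
cv2.imwrite('pics/c4.png',np.hstack([a,b]));print(s['eef_pos'])
E
```

```text
time_s: 17.93
eef_pos: [533.9, 81.7, 148.8]
ee_rot: [0.001, 0.659, 0.752, 0.001]
force: [0.1, -0.8, -0.1]
finger_gap: -0.0
rack [([679.7, 98.8, 2.1], 0.77)]
home [([680.5, 98.8, 1.1], 0.18)]
roof_edge [([648.6, 93.8, 64.6], 0.97)]
roller []
hinge [([600.3, 158.3, -0.7], 0.64)]
door_edge [([469.7, 179.0, 36.6], 0.74)]
rack []
home []
roof_edge [([646.9, 94.7, 62.6], 0.59)]
roller []
hinge [([603.0, 158.2, 2.7], 0.72), ([620.3, 90.3, 1.4], 0.29)]
door_edge [([471.1, 183.2, 38.6], 0.59)]
[533.92745838  81.70074662 148.80661779]
```

View pics/c4.png

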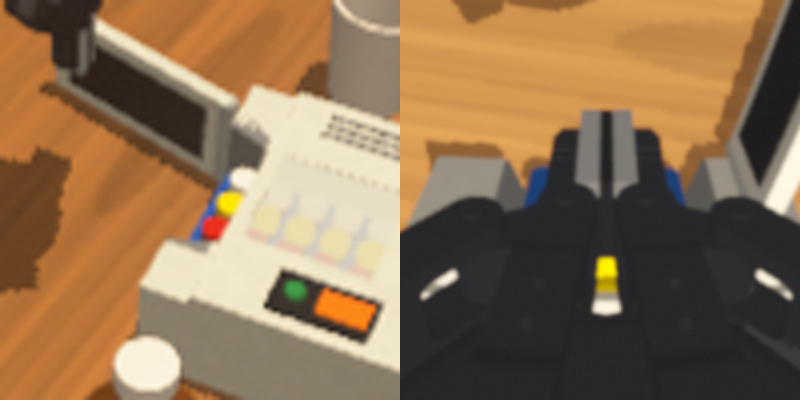

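The rack's near end sits just inside the mouth and the network puts it at (679.7, 98.8) against home (680.5, 98.8). The door has been nudged further open, to about 1.85 rad. I move over the door to its outer side and check the seating from above.

```bash
python3 -m crank '[{"xyz":[2,-0.6,0],"roll":0,"hand":1},{"xyz":[2,-0.6,0],"roll":0,"hand":1},{"xyz":[2,-0.6,0],"roll":0,"hand":1},{"xyz":[2,-0.6,0],"roll":0,"hand":1},{"xyz":[2,-0.6,0],"roll":0,"hand":1},{"xyz":[2,-0.6,0],"roll":0,"hand":1},{"xyz":[2,-0.6,0],"roll":0,"hand":1},{"xyz":[2,0,0],"roll":0,"hand":1}]'
python3 - <<'E'
from h import *
s=arm.state();g=arm.grab_frame('wrist');f=arm.grab_frame('top')
for h in(g,f):
  for l in('rack','home','roof_edge','hinge','door_edge','amber_bottle','beaker'):print(l,[(np.round(q['point'],1).tolist(),round(q['p'],2)) for q in arm.pinpoint(h,l)])
a=cv2.resize(f['image'][120:220,170:270,::-1],(500,500),interpolation=cv2.INTER_CUBIC)
cv2.imwrite('pics/t5.png',a);print(s['eef_pos'])
E
```

```text
time_s: 19.3
eef_pos: [469.5, 235.4, 146.3]
ee_rot: [-0.0, 0.659, 0.752, -0.0]
force: [0.1, -0.4, 0.8]
finger_gap: 0.2
rack []
home []
roof_edge []
hinge [([604.9, 160.2, 0.8], 0.94)]
door_edge [([472.2, 181.2, 36.1], 0.55)]
amber_bottle [([690.7, -100.3, 0.6], 0.82)]
beaker []
rack [([683.7, 98.1, -1.5], 0.89), ([681.0, 142.4, 27.2], 0.52), ([690.8, -104.0, -1.7], 0.36)]
home [([682.7, 102.8, -3.0], 0.86)]
roof_edge [([653.7, 97.5, 65.8], 0.84)]
hinge [([601.8, 162.0, 1.4], 0.57)]
door_edge [([468.0, 180.5, 35.9], 0.73)]
amber_bottle [([690.3, -100.1, 1.0], 0.68)]
beaker [([646.3, 283.9, 2.0], 0.84)]
[469.45650138 235.43044232 146.32030834]
```

View pics/t5.png

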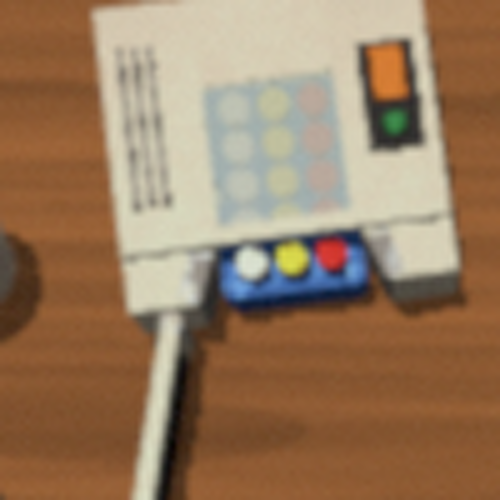

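Seen from above, the rack's near top edge runs about (230,296)–(366,288). The warmer's front top edge runs (130,312)–(459,273). I compare the two.

```bash
python3 - <<'E'
from h import *
f=arm.grab_frame('top')
def s(p): return np.array(p)/5+[170-.4,120-.4]
W=back(f,s([(130,312),(459,273)]),74)[:,:2]
d=(W[0]-W[1]);d/=np.linalg.norm(d);n=np.array([d[1],-d[0]]);print(W,n)
for nm,px,z in(('rear top',[(240,296),(298,294),(355,289)],42),('rear top',[(240,299),(298,297),(355,292)],42),('caps white/yellow/red centres',[(252,262),(292,257),(331,252)],60)):
    P=back(f,s(px),z)[:,:2];print(nm,((P-W.mean(0))@n).round(1),((P-W.mean(0))@d).round(1))
# saturation profile along centre column of the rack in native pixels
im=f['image'].astype(int)
for c in(221,228,235):
    print(c,[tuple(im[r,c]) for r in range(173,184)])
E
```

```text
[[604.67463477 179.69282989]
 [625.46345161   3.38607008]] [0.99311995 0.11710152]
rear top [7.9 5.2 4.2] [ 31.5  -0.5 -32.2]
rear top [6.3 3.5 2.5] [ 31.7  -0.3 -32. ]
caps white/yellow/red centres [22.3 22.5 22.7] [ 21.8  -0.2 -21.6]
221 [(np.int64(214), np.int64(220), np.int64(204)), (np.int64(193), np.int64(199), np.int64(185)), (np.int64(139), np.int64(144), np.int64(138)), (np.int64(65), np.int64(79), np.int64(102)), (np.int64(58), np.int64(88), np.int64(141)), (np.int64(62), np.int64(98), np.int64(155)), (np.int64(42), np.int64(69), np.int64(116)), (np.int64(17), np.int64(33), np.int64(64)), (np.int64(35), np.int64(34), np.int64(48)), (np.int64(63), np.int64(45), np.int64(35)), (np.int64(84), np.int64(54), np.int64(33))]
228 [(np.int64(208), np.int64(211), np.int64(75)), (np.int64(163), np.int64(165), np.int64(68)), (np.int64(75), np.int64(82), np.int64(79)), (np.int64(52), np.int64(83), np.int64(136)), (np.int64(64), np.int64(100), np.int64(161)), (np.int64(47), np.int64(76), np.int64(125)), (np.int64(20), np.int64(35), np.int64(66)), (np.int64(27), np.int64(34), np.int64(52)), (np.int64(64), np.int64(45), np.int64(42)), (np.int64(104), np.int64(67), np.int64(41)), (np.int64(136), np.int64(86), np.int64(50))]
235 [(np.int64(156), np.int64(56), np.int64(69)), (np.int64(78), np.int64(77), np.int64(118)), (np.int64(66), np.int64(101), np.int64(159)), (np.int64(67), np.int64(106), np.int64(168)), (np.int64(53), np.int64(84), np.int64(133)), (np.int64(19), np.int64(37), np.int64(69)), (np.int64(21), np.int64(30), np.int64(51)), (np.int64(57), np.int64(40), np.int64(42)), (np.int64(82), np.int64(51), np.int64(30)), (np.int64(119), np.int64(76), np.int64(41)), (np.int64(146), np.int64(92), np.int64(51))]
```

The rack's near edge is about 5–6 mm inside the mouth and it is centred across within 1 mm, so it is home. Next I shut the door. I come down on its outer face, inboard of the lip.

```bash
python3 -m crank '[{"xyz":[-1.4,1.7,0],"roll":0,"hand":1},{"xyz":[-1.4,1.7,0],"roll":0,"hand":1},{"xyz":[0,0,2],"roll":0,"hand":1},{"xyz":[0,0,2],"roll":0,"hand":1},{"xyz":[0,0,2],"roll":0,"hand":1},{"xyz":[0,0,1.4],"roll":0,"hand":1},{"xyz":[0,0,1],"roll":0,"hand":1},{"xyz":[0,0,0],"roll":0,"hand":1}]'
python3 -m crank '[{"xyz":[-1,-0.3,0],"roll":0,"hand":1},{"xyz":[-1,-0.3,0],"roll":0,"hand":1},{"xyz":[-1,-0.3,0],"roll":0,"hand":1},{"xyz":[-1,-0.3,0],"roll":0,"hand":1},{"xyz":[-0.5,-0.3,0],"roll":0,"hand":1},{"xyz":[-0.9,0,0],"roll":0,"hand":1},{"xyz":[-0.9,0,0],"roll":0,"hand":1},{"xyz":[-0.9,0,0],"roll":0,"hand":1}]'
python3 - <<'E'
from h import *
s=arm.state();print(s['force']);f=arm.grab_frame('top')
for l in('door_edge','hinge'):print([(np.round(q['point'],1).tolist(),round(q['p'],2)) for q in arm.pinpoint(f,l)])
E
```

```text
time_s: 20.82
eef_pos: [507.3, 211.0, 60.7]
ee_rot: [-0.0, 0.659, 0.752, -0.001]
force: [-1.1, -0.7, -0.4]
finger_gap: 0.2
time_s: 21.48
eef_pos: [502.7, 137.0, 62.4]
ee_rot: [0.0, 0.659, 0.752, 0.0]
force: [-0.9, 0.9, -0.5]
finger_gap: 0.3
[-0.88149373  0.94812638 -0.53158056]
[]
[([600.2, 159.7, 1.0], 0.7)]
```

```bash
python3 -m crank '[{"xyz":[-1.1,0.1,0],"roll":0,"hand":1},{"xyz":[-1.2,0.2,0],"roll":0,"hand":1},{"xyz":[-1.2,0.3,0],"roll":0,"hand":1},{"xyz":[-0.9,0.5,0],"roll":0,"hand":1},{"xyz":[-0.9,0.6,0],"roll":0,"hand":1},{"xyz":[-0.8,0.7,0],"roll":0,"hand":1},{"xyz":[-0.6,0.8,0],"roll":0,"hand":1},{"xyz":[-0.6,0.8,0],"roll":0,"hand":1}]'
python3 - <<'E'
from h import *
s=arm.state();p=np.array(s['eef_pos'][:2])-[616,92.3];print(p@[.9916,.1296],p@[-.1296,.9916],s['force'])
f=arm.grab_frame('scene')
for l in('door_edge','hinge'):print([(np.round(q['point'],1).tolist(),round(q['p'],2)) for q in arm.pinpoint(f,l)])
E
```

```text
time_s: 22.3
eef_pos: [552.5, 70.2, 62.3]
ee_rot: [-0.0, 0.659, 0.752, -0.0]
force: [-0.3, 0.4, -0.8]
finger_gap: -0.1
-65.83945891842517 -13.710700850538828 [-0.33056033  0.40637239 -0.84450359]
[([551.1, 30.8, 39.7], 0.79), ([647.7, 94.2, 65.6], 0.62)]
[([606.9, 160.1, 3.2], 0.72)]
```

```bash
python3 -m crank '[{"xyz":[-0.5,0.8,0],"roll":0,"hand":1},{"xyz":[-0.5,0.8,0],"roll":0,"hand":1},{"xyz":[-0.4,0.8,0],"roll":0,"hand":1},{"xyz":[-0.2,0.7,0],"roll":0,"hand":1},{"xyz":[-0.2,0.6,0],"roll":0,"hand":1},{"xyz":[0,0.3,0],"roll":0,"hand":1},{"xyz":[0,0.2,0],"roll":0,"hand":1},{"xyz":[0,0,0],"roll":0,"hand":1}]'
python3 - <<'E'
from h import *
s=arm.state();p=np.array(s['eef_pos'][:2])-[616,92.3];print(p@[.9916,.1296],p@[-.1296,.9916],s['force'])
f=arm.grab_frame('scene')
for l in('door_edge','hinge'):print([(np.round(q['point'],1).tolist(),round(q['p'],2)) for q in arm.pinpoint(f,l)])
E
```

```text
time_s: 23.12
eef_pos: [595.6, 58.7, 62.3]
ee_rot: [-0.0, 0.659, 0.752, 0.0]
force: [-0.5, 0.2, -0.5]
finger_gap: 0.7
-24.53908156969155 -30.65462952607262 [-0.49034175  0.19478874 -0.46841566]
[([614.1, 21.3, 36.7], 0.65)]
[([603.7, 160.0, 2.6], 0.83)]
```

```bash
python3 -m crank '[{"xyz":[0,0.1,0],"roll":0,"hand":1},{"xyz":[0,0.1,0],"roll":0,"hand":1},{"xyz":[0,0.1,0],"roll":0,"hand":1},{"xyz":[0,0,0],"roll":0,"hand":1},{"xyz":[0,0,0],"roll":0,"hand":1},{"xyz":[0,0,0],"roll":0,"hand":1},{"xyz":[0,0,0],"roll":0,"hand":1},{"xyz":[0,0,0],"roll":0,"hand":1}]'
```

```text
time_s: 23.93
eef_pos: [598.6, 58.7, 62.3]
ee_rot: [0.0, 0.659, 0.752, -0.0]
force: [-0.1, 0.3, 0.4]
finger_gap: 0.7
```

```bash
python3 -m crank '[{"xyz":[0,0.1,0],"roll":0,"hand":1},{"xyz":[0,0.1,0],"roll":0,"hand":1},{"xyz":[0,0.1,0],"roll":0,"hand":1},{"xyz":[0,0.1,0],"roll":0,"hand":1},{"xyz":[0,0,0],"roll":0,"hand":1},{"xyz":[0,0,0],"roll":0,"hand":1},{"xyz":[0,0,0],"roll":0,"hand":1},{"xyz":[0,0,0],"roll":0,"hand":1}]'
```

```text
time_s: 24.6
eef_pos: [599.0, 58.8, 62.2]
ee_rot: [-0.002, 0.659, 0.752, -0.004]
force: [-29.4, -2.2, 22.9]
finger_gap: 0.0
```

The door is hard against its stop. I withdraw straight back, lift and check.

```bash
python3 -m crank '[{"xyz":[0,-1,0],"roll":0,"hand":1},{"xyz":[0,-2,0],"roll":0,"hand":1},{"xyz":[0,-3,0],"roll":0,"hand":1},{"xyz":[0,-3,0],"roll":0,"hand":1},{"xyz":[0,-2,-2],"roll":0,"hand":1},{"xyz":[0,0,-3],"roll":0,"hand":1},{"xyz":[0,0,-3],"roll":0,"hand":1},{"xyz":[0,0,-3],"roll":0,"hand":1}]'
python3 -m crank '[{"xyz":[3,0,0],"roll":0,"hand":1},{"xyz":[3,0,0],"roll":0,"hand":1},{"xyz":[3,0,0],"roll":0,"hand":1},{"xyz":[3,0,0],"roll":0,"hand":1},{"xyz":[3,0,0],"roll":0,"hand":1},{"xyz":[3,0,0],"roll":0,"hand":1},{"xyz":[0,0,0],"roll":0,"hand":1},{"xyz":[0,0,0],"roll":0,"hand":1}]'
python3 - <<'E'
from h import *
g=arm.grab_frame('scene');f=arm.grab_frame('top')
for h in(g,f):
  for l in('rack','home','hinge','door_edge','amber_bottle','beaker','rotor_lid'):print(l,[(np.round(q['point'],1).tolist(),round(q['p'],2)) for q in arm.pinpoint(h,l)][:1])
a=cv2.resize(f['image'][120:220,170:270,::-1],(400,400),interpolation=cv2.INTER_CUBIC)
b=cv2.resize(g['image'][125:225,260:360,::-1],(400,400),interpolation=cv2.INTER_CUBIC)
cv2.imwrite('pics/end.png',np.hstack([a,b]))
E
```

```text
time_s: 25.27
eef_pos: [493.2, 45.0, 173.8]
ee_rot: [-0.0, 0.659, 0.752, -0.0]
force: [0.7, 1.0, 0.7]
finger_gap: -0.5
time_s: 25.93
eef_pos: [469.6, 224.7, 172.3]
ee_rot: [-0.0, 0.658, 0.753, 0.0]
force: [-0.1, -1.2, 0.1]
finger_gap: 0.4
rack []
home []
hinge [([601.4, 159.5, 2.3], 0.73)]
door_edge [([619.1, 23.0, 38.2], 0.55)]
amber_bottle [([692.8, -96.7, 0.8], 0.87)]
beaker [([645.0, 284.6, 0.2], 0.68)]
rotor_lid [([553.5, -229.1, -1.4], 0.61)]
rack [([686.2, 98.5, -0.8], 0.84)]
home [([682.1, 102.2, 0.5], 0.78)]
hinge [([601.9, 157.4, -1.2], 0.83)]
door_edge [([616.1, 21.7, 37.8], 0.56)]
amber_bottle [([691.6, -100.4, 3.1], 0.82)]
beaker [([644.0, 284.2, 2.8], 0.57)]
rotor_lid [([551.8, -235.8, 5.6], 0.79)]
```

View pics/end.png

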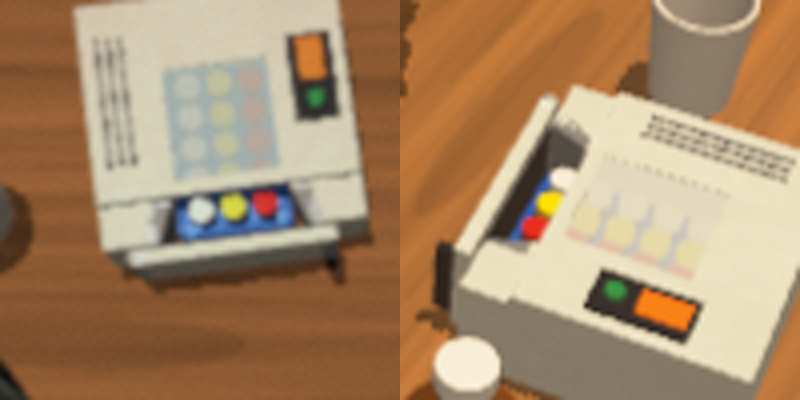

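The door lies flush along the front face, with its lip at (335,265) in the left half. The rack's caps are where they were before and the bystanders stand. I hand in.

```bash
python3 -c "
from h import *
print(arm.job_done())"
```

```text
the job is handed in; nothing more can be done
None
```

The rack is home in the bay and the warmer's door is shut. I handed the job in after about 26 s of the 64 s; no verdict came back.

I gripped the rack by its near end, turned it into line with the bay and slid it past the roller. Then I let go, pushed it home with closed fingers, and swung the door shut from its outer face.

**Rack:** By my own measurement from the top view, before I shut the door, its origin was about 66 mm in from the mouth and within 1 mm of the centre line. The caps had not moved after the door was shut. The push force fell from 17 to 4 N over the last stretch, as expected if the detent was drawing it in. The roller itself could not be seen.

**Door:** It reached its stop at about 29 N. In the last pictures it lies flush with the front.

**Bystanders:** The bottle, beaker and rotor lid are within about 8 mm of where I first measured them, which is close to the measuring noise. All three stand upright, and the robot is clear of everything.

**What disagreed:**
- The last network reading put the rack 4 mm deep and 4 mm to one side of home. That is at the network's accuracy, and an earlier wrist view put it within 1 mm.
- Releasing the rack or backing the gripper out nudged the open door from about 1.7 to 1.86 rad, which did no harm.

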